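# Jam the locknut of a denture flask press

### The job

Lock the blue flask press: put the orange-handled key flat down over the square head of the press screw, with its tail lying in the saddle on the bridge so that the screw is held still, and let go of it. Then turn the brass locknut clockwise (seen from above) by its black handle until it comes up tight, without letting the screw turn with it. Leave the key on the screw, and do not disturb the green-handled key or the plaster cast.

Things in the scene. Friction and masses are not known exactly. Their poses are not given: they have to be found in the camera images.
- orange_key_grip (a point): Orange grip block, 34 x 20 x 38 mm (x, y, z), of a loose flat steel key; this point is its centre, 31 mm above the key's underside. z up, x along the key away from its socket: a 28 mm square hole, sides along x and y, through a 46 mm square plate 12 mm thick, its centre 48 mm from here at -x. The bar under the block is 18 mm wide, 12 mm thick; its tail ends 54 mm from here at +x. 150 to 310 g.
- seat (a point): Fixed point of the blue press on the screw's upright axis, 136 mm up: the seated key's underside rests here. z up, y along the bridge (50 mm wide, top 21 mm lower) to the saddle; axes do not turn with the screw. Screw head: 24 mm square, sides along x and y, 15 mm tall, then a 12 mm cone. Key seated: handle along +y, grip block's centre 48 mm along +y and 31 mm above this point.
- saddle (a point): Middle of the floor of the steel saddle, a U-shaped rest on the bridge for the key's tail, 84 mm from the seat along its y and level with it; same axes. 12 mm long (y), 28 mm wide inside (x), open above; its walls rise 14 mm straight, then splay outwards to 32 mm.
- nut_handle (a point): Black upright round pin, 14 mm diameter, 46 mm tall, on the end of the brass locknut's one arm; this point is its centre, 152 mm above the table (pin from 129 to 175 mm, arm's top at 127 mm). It moves on a circle of 70 mm radius about the screw's axis (seat), on the -y side of the seat, away from the saddle.
- locknut (a joint): Angle of the locknut on the screw, rad, growing clockwise seen from above. Starts at 0 to 0.35; comes up tight at a firm stop at 1.3 and counts as tight from 1.1. At 0 (screw at 0) its arm points 50 degrees clockwise from the seat's x axis. About 3 N at the handle turns it; it drags the screw along unless that is held.
- screw (a joint): Angle of the press screw, rad, 0 at the start, growing clockwise seen from above. Turns easily when not held; with the key seated it has at most about 0.25 rad of play before key and saddle stop it. It must stay within 0.4 either way.
- green_key_grip (a point): Centre of the green grip block of another key of the same form (bystander), 31 mm up; its 15 mm square hole is too small for the screw. Leave it alone.
- cast: Off-white plaster cast of a jaw with white teeth (bystander), about 80 x 62 x 31 mm, origin near the centre of its underside. Leave it alone.
Not all that is in view belongs to the job. What is shaped like the part that bears orange_key_grip but brown or red is not meant.

How it is judged (in metres and radians):
On the way, in this order (a step that is already met when the one before it is completed fails the run):
1. the orange key is seated flat on the screw's head with its tail in the saddle (x of orange_key_grip in the frame of seat between -0.014 and 0.014 m and y of orange_key_grip in the frame of seat between 0.036 and 0.06 m and z of orange_key_grip in the frame of seat between 0.024 and 0.038 m and angle between the x axis of orange_key_grip and the y axis of seat, either way round below 0.2 rad), for 0.2 s.
2. with the key seated and the screw held, the locknut is turned tight (all of step 1 and value of joint locknut above 1.1 rad), for 0.2 s.
At the end, for the whole second after the job is handed in: The orange key is seated over the screw's head with its tail in the saddle (grip block within 12 to 14 mm sideways and 7 mm in height of its seated place, within 11 degrees of the bridge), the locknut is turned to 1.1 rad or more and at rest, and the screw is within 0.4 rad of its start (all of step 2 and value of joint screw between -0.4 and 0.4 rad and velocity of joint locknut between -0.1 and 0.1 rad/s); the robot touches nothing.
It fails at once if the screw is turned by more than 0.4 rad (value of joint screw above 0.4 rad or value of joint screw below -0.4 rad).
It fails at once if the green key is moved by more than 30 mm (distance of green_key_grip from where it was at the start of the episode above 0.03 m).
It fails at once if the plaster cast is moved by more than 30 mm (distance of cast from where it was at the start of the episode above 0.03 m).
It also fails if it takes over 59 s, if anything falls off the work surface, if the arm or the gripper's body presses on something with over 40 N, if the wrist force passes 120 N, or if a joint passes its speed limit or range.

### The arm

A 6-joint arm with a two-finger parallel gripper is mounted at the origin on the work surface. World frame = base frame: x ahead of the robot, y to its left, z up, the work surface at z = 0. Lengths are in m, angles in degrees, forces in N, time in s.
With the tool pointing down it reaches from about 0.25 to 0.725 m from the base axis. Payload 9.7 kg.
Tool frame: the origin (TCP) lies at the very end of the fingers, on their centre line; the grasp point (between the pads) lies 19 mm behind it; z points along the fingers, y is the line along which they close (so a half turn about z gives the same grasp; the last joint's range is limited). The gripper opens to 85 mm and grips with 20 to 120 N. Pads are 22 mm wide; open, the fingers measure 114 mm over their backs; the gripper's body (76 mm by 85 mm) begins 54 mm behind the grasp point. The pads swing forward as they close: fully open they stand 13 mm farther back than shut.
Start: joints at [69.786, 4.979, 10.078, 95.1, 0, 90], TCP at [0.19, 0.516, 0.208] pointing down, gripper open.
Joint ranges: [-179.16, 179.16], [-48.56, 103.87], [-65.8, 70.77], [-126.05, 130.52], [-82.76, 87.17], [-180, 180]. Speed limits (degrees/s): [127.2, 127.2, 147.25, 180, 180, 180].

### API

Orientations are given as [roll, pitch, yaw] about the fixed x, y, z axes, in that order (R = Rz(yaw) Ry(pitch) Rx(roll)).
In Python, from workcell import telemetry, optics, workorder gives the robot as it stands.
- The arm moves only by the shell command python3 -m handwheel 'ROWS' [FORCE]. ROWS is JSON, a list of rows, each an object of numbers: "tx", "ty", "tz": the shift along the tool's x, y, z in m; "ax", "ay", "az": the turn, a rotation vector about the tool's x, y, z in degrees; "jaw": the gripper command: -1 is shut, 1 is fully open, values between are in proportion. A call has exactly 10 rows; each row shifts and turns the commanded pose from where the row before left it, along the tool's axes as they then stand; what a row does not reach is not made up. A row lasts 1/8 s, in which the tool goes at most 62.5 mm and 10.7 degrees, less where a joint would pass 70% of its speed; a pose out of reach is approached as far as the arm can. A call is refused whole if a number of a shift passes 0.0625 or a number of a turn 10.7, either way. A call with a gripper value outside its range is refused whole. The fingers move at their own pace and stop on an object; FORCE is the grip in N (left out, the last holds). Time passes only in rows, so rows that do not move let the fingers close, or fill a call up. It gives the time, the measured TCP pose, the force, the opening and the grip force at its end, in the units of the state.
- telemetry.get_obs(): the state, without advancing time (a new reading comes with each control period).
- optics.camera(name): name is "scene" or "top"; returns a dict with "color" (420x560x3 uint8, red, green, blue), "K" (3x3 intrinsics, pixels), "k1" (the pictures are not rectified: a ray, as slopes to the right and down, at radius r is drawn at 1 + k1 r^2 times it, then the intrinsics apply), "extrinsics" (4x4, takes a point from camera to world coordinates). Camera axes: x right, y down, z forward; pixel columns grow to the right and rows downward; lengths in m; the calibration is good to about 2 mm. A picture is of the moment at which its call begins. There is no depth.
- workorder.job_done(): hands the job in; it is judged then, once.
The state is a dict: "time": time; "q": joint angles; "qd": joint speeds; "joint_efforts": joint torques, N m; "ee_pos": TCP position; "tcp_rot": TCP orientation; "wrist_force": force on the tool from outside, world axes, zero at the start; "torque": the same for the moment, N m; "opening": finger opening in m; "grasp_force": force on a finger pad.
Only numpy, scipy, OpenCV 4.12 (cv2) and the standard library are available. Lean on these libraries where they do the work, as an engineer would, in place of code of your own. Each camera call takes 0.05 s, during which the arm holds its last target. There are 200 camera calls.

## Working session

There is one attempt and no reset: what is moved stays moved. The work goes in short steps, Python scripts to look and compute and a shell command to move; the robot and the scene stay as the last step left them, time stands still between calls to the robot, and variables do not carry over. Pictures are saved under pics/ and viewed, at most 10 in all, crops included, and the job is handed in when it is done.

```bash
mkdir -p pics; cat > h.py <<'E'
import numpy as np, cv2
from workcell import telemetry, optics, workorder
def cam(n):
    c=optics.camera(n); return c
def und(c,p):
    K=np.array(c["K"]); x=np.array([(p[0]-K[0,2])/K[0,0],(p[1]-K[1,2])/K[1,1]]); u=x.copy()
    for _ in range(20): u=x/(1+c["k1"]*(u@u))
    return u
def ray(c,p):
    u=und(c,p); T=np.array(c["extrinsics"]); return T[:3,3],T[:3,:3]@np.array([u[0],u[1],1])
def onplane(c,p,z):
    o,d=ray(c,p); return o+d*(z-o[2])/d[2]
def proj(c,P):
    T=np.array(c["extrinsics"]); q=T[:3,:3].T@(np.array(P)-T[:3,3]); u=q[:2]/q[2]; u=u*(1+c["k1"]*(u@u)); K=np.array(c["K"])
    return np.array([K[0,0]*u[0]+K[0,2],K[1,1]*u[1]+K[1,2]])
def tri(c1,p1,c2,p2):
    o1,d1=ray(c1,p1);o2,d2=ray(c2,p2)
    s=np.linalg.lstsq(np.c_[d1,-d2],o2-o1,rcond=None)[0]
    a=o1+s[0]*d1;b=o2+s[1]*d2; return (a+b)/2,np.linalg.norm(a-b)
def save(c,f): cv2.imwrite("pics/"+f,c["color"][:,:,::-1])
E
python3 - <<'E'
from h import *
for n in("scene","top"):
    c=cam(n); save(c,n+"0.png"); print(n,np.array(c["extrinsics"]).round(3).tolist(),c["k1"],np.array(c["K"]).tolist())
o=telemetry.get_obs(); print(o)
E
```

```text
scene [[0.439, 0.598, -0.67, 1.383], [0.898, -0.311, 0.311, -0.345], [-0.022, -0.738, -0.674, 0.921], [0.0, 0.0, 0.0, 1.0]] -0.1881397651816206 [[531.1407419933313, 0.0, 282.138086242327], [0.0, 531.1407419933313, 222.12729284327662], [0.0, 0.0, 1.0]]
top [[-0.008, -0.985, 0.17, 0.348], [-1.0, 0.008, 0.002, -0.007], [-0.003, -0.17, -0.985, 1.368], [0.0, 0.0, 0.0, 1.0]] -0.01814100907104766 [[442.7989858952899, 0.0, 277.90110533000245], [0.0, 442.7989858952899, 209.3440534512655], [0.0, 0.0, 1.0]]
{'time': 0.1, 'q': array([ 6.97860367e+01,  5.00973626e+00,  1.00384989e+01,  9.50991110e+01,
       -5.15378283e-04,  9.00004266e+01]), 'qd': array([-1.75385342e-02, -6.62500037e-05,  1.17411917e-01, -4.10506790e-02,
        1.10712805e-02,  3.01389712e-02]), 'joint_efforts': array([-5.66200288e-05, -5.21564376e+01,  4.65651512e+01,  1.60066044e-02,
       -4.48155458e-05, -5.04609943e-06]), 'ee_pos': array([0.18996227, 0.51590627, 0.20723239]), 'tcp_rot': array([-1.79929652e+02,  5.15901635e-04,  1.59785611e+02]), 'wrist_force': array([-0.14418375, -0.5708558 , -0.43135765]), 'torque': array([ 0.03847   , -0.00717786, -0.00670249]), 'grasp_force': 0.0, 'opening': 0.08551194785255949}
```

View pics/scene0.png

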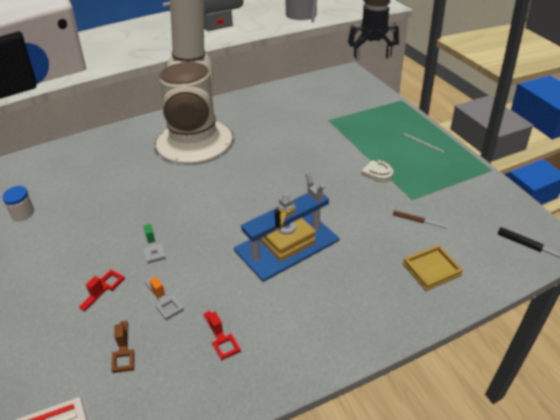

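View pics/top0.png

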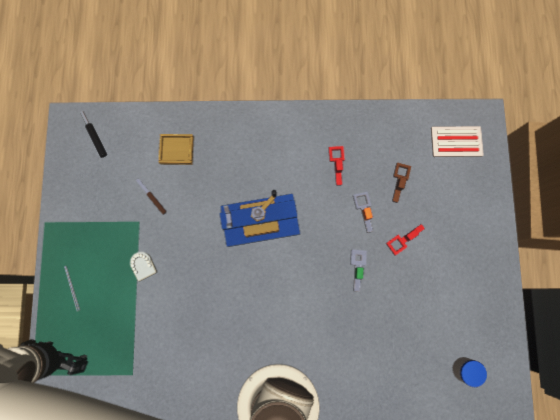

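```bash
cat >> h.py <<'E'
def blob(c,lo,hi,box=None,k=None):
    h=cv2.cvtColor(c["color"],cv2.COLOR_RGB2HSV); m=cv2.inRange(h,np.array(lo),np.array(hi))
    if box: z=np.zeros_like(m); x0,y0,x1,y1=box; z[y0:y1,x0:x1]=m[y0:y1,x0:x1]; m=z
    n,l,s,ce=cv2.connectedComponentsWithStats(m); return m,[(s[i,4],ce[i].round(1).tolist(),s[i,:4].tolist()) for i in np.argsort(-s[1:,4])[:4]+1] if n>1 else []
E
python3 - <<'E'
from h import *
t=cam("top");s=cam("scene")
for c in(t,s): print("orange",blob(c,(8,200,200),(14,255,255))[1]);print("green",blob(c,(50,150,50),(70,255,255))[1][:3])
a=cv2.resize(t["color"][180:255,210:310],None,fx=5,fy=5,interpolation=cv2.INTER_CUBIC)
b=cv2.resize(t["color"][180:255,330:390],None,fx=5,fy=5,interpolation=cv2.INTER_CUBIC)
A=np.hstack([a,b[:,:300]])
cv2.imwrite("pics/crop1.png",A[:,:,::-1])
d=cv2.resize(s["color"][165:280,230:350],None,fx=5,fy=5,interpolation=cv2.INTER_CUBIC); cv2.imwrite("pics/crop2.png",d[:,:,::-1])
E
```

```text
orange []
green [(np.int32(1), [361.0, 273.0], [361, 273, 1, 1]), (np.int32(1), [361.0, 276.0], [361, 276, 1, 1])]
orange [(np.int32(5), [156.0, 279.2], [154, 278, 5, 4]), (np.int32(1), [151.0, 282.0], [151, 282, 1, 1])]
green [(np.int32(72), [148.8, 232.7], [145, 226, 8, 15])]
```

View pics/crop1.png

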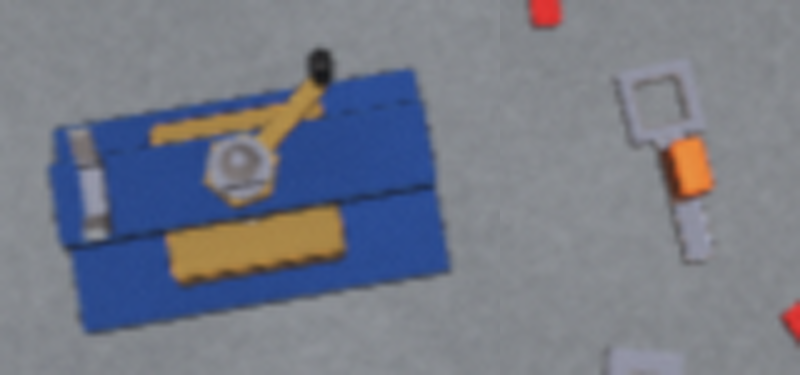

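View pics/crop2.png

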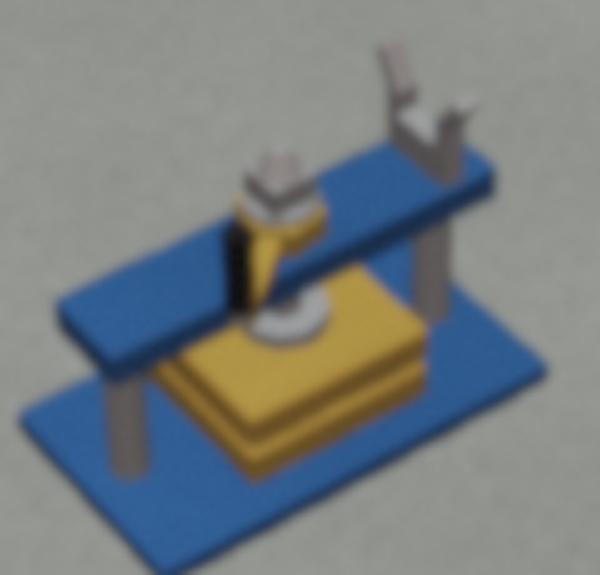

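Orange grip block in top is at (368,213) and in scene at (157,288). Its steel plate has a wide hole, at (362,200) in top. The green key at (359,268) has a small hole, and the brown and two red look-alikes are ruled out by colour. The press screw is at (258,212), the saddle at (228,217) and the nut pin at (274,191).

```bash
python3 - <<'E'
from h import *
t=cam("top");s=cam("scene")
for c,b in((t,(340,190,385,240)),(s,(140,265,180,310))): 
    m,l=blob(c,(5,150,120),(18,255,255),b); print("orange",l[:2])
hole=onplane(t,(362.2,200.2),.006); tail=onplane(t,(369.4,232),.012); grip=onplane(t,(367.6,213.2),.047)
print("hole",hole,"tail",tail,"grip",grip, "len",np.linalg.norm(hole-tail))
print("head top",onplane(t,(258,212),.163),tri(t,(258,212),s,(286,197)))
print("saddle",onplane(t,(228.4,217.6),.136))
print("pin",onplane(t,(274,191.6),.175),tri(t,(274,191.6),s,(277.6,211)))
# bridge near edge : boundary lines
h=cv2.cvtColor(t["color"],cv2.COLOR_RGB2HSV); 
f=lambda x,y:onplane(t,(210+x/5,180+y/5),.115)
a,b=f(65,245),f(433,187); print("edge",a,b,np.degrees(np.arctan2(*(a-b)[1::-1])))
a,b=f(110,152),f(415,100); print("edge2",a,b,np.degrees(np.arctan2(*(a-b)[1::-1])))
g=lambda x,y:onplane(t,(210+x/5,180+y/5),.0)
a,b=g(88,332),g(450,271); print("base",a,b,np.degrees(np.arctan2(*(a-b)[1::-1])))
E
```

```text
orange [(np.int32(69), [367.6, 212.8], [364, 208, 8, 11])]
orange [(np.int32(168), [156.7, 286.5], [150, 277, 14, 20])]
hole [ 0.60959472 -0.26880782  0.006     ] tail [ 0.5084919  -0.28589139  0.012     ] grip [ 0.56155659 -0.27567328  0.047     ] len 0.10271138606724117
head top [0.54856452 0.05024036 0.163     ] (array([0.55038207, 0.05205732, 0.15555037]), np.float64(0.0031273868251680036))
saddle [0.53774284 0.13492189 0.136     ]
pin [0.60316636 0.00560688 0.175     ] (array([0.60380772, 0.00652115, 0.17362395]), np.float64(0.0019213964289271474))
edge [0.50820584 0.15238282 0.115     ] [ 0.54000533 -0.05801149  0.115     ] 98.59476605610833
edge2 [0.56182553 0.12723083 0.115     ] [ 0.59082409 -0.04837999  0.115     ] 99.37661770459955
base [0.46861058 0.15204468 0.        ] [ 0.50479601 -0.07247586  0.        ] 99.15549236537487
```

```bash
python3 -m handwheel '[{"az":10,"jaw":1},{"az":10,"jaw":1},{"az":10,"jaw":1},{"az":10,"jaw":1},{"az":10,"jaw":1},{"az":10,"jaw":1},{"az":10,"jaw":1},{"az":10,"jaw":1},{"az":10,"jaw":1},{"az":10,"jaw":1}]' 40
python3 -m handwheel '[{"tx":-0.025,"ty":0.036,"jaw":1},{"tx":-0.025,"ty":0.036,"jaw":1},{"tx":-0.025,"ty":0.036,"jaw":1},{"tx":-0.025,"ty":0.036,"jaw":1},{"tx":-0.025,"ty":0.036,"jaw":1},{"tx":-0.025,"ty":0.036,"jaw":1},{"tx":-0.025,"ty":0.036,"jaw":1},{"tx":-0.025,"ty":0.036,"jaw":1},{"tx":-0.025,"ty":0.036,"jaw":1},{"tx":-0.025,"ty":0.036,"jaw":1}]'
python3 -m handwheel '[{"tx":-0.025,"ty":0.036,"jaw":1},{"tx":-0.025,"ty":0.036,"jaw":1},{"tx":-0.025,"ty":0.036,"jaw":1},{"tx":-0.025,"ty":0.036,"jaw":1},{"tx":-0.025,"ty":0.036,"jaw":1},{"tx":-0.025,"ty":0.036,"jaw":1},{"tx":-0.025,"ty":0.036,"jaw":1},{"tx":-0.025,"ty":0.036,"jaw":1},{"tx":-0.025,"ty":0.036,"jaw":1},{"tx":-0.025,"ty":0.036,"jaw":1}]'
python3 -m handwheel '[{"az":10,"jaw":1},{"az":10,"jaw":1},{"az":10,"jaw":1},{"az":10,"jaw":1},{"az":10,"jaw":1},{"jaw":1},{"tz":0.02,"jaw":1},{"tz":0.02,"jaw":1},{"tz":0.02,"jaw":1},{"jaw":1}]'
cat >> h.py <<'E'
from scipy.spatial.transform import Rotation as Ro
def delta(P,yaw):
    o=telemetry.get_obs(); R=Ro.from_euler("xyz",o["tcp_rot"],degrees=True).as_matrix()
    d=R.T@(np.array(P)-o["ee_pos"]); y=(o["tcp_rot"][2]-yaw+180)%360-180
    print("pos",o["ee_pos"].round(4),"rot",o["tcp_rot"].round(2),"q",o["q"].round(1),"t",o["time"],"F",o["wrist_force"].round(1),"op",o["opening"].round(4),"gf",o["grasp_force"]);print("need txyz",d.round(4),"az",round(y,2))
E
python3 - <<'E'
from h import *
delta((.562,-.2765,.016),9.6)
E
```

```text
$[0]: bad value
$[0]: bad value
$[0]: bad value
$[0]: bad value
Traceback (most recent call last):
  File "h.py", line 29, in delta
    print("pos",o["ee_pos"].round(4),"rot",o["tcp_rot"].round(2),"q",o["q"].round(1),"t",o["time"],"F",o["wrist_force"].round(1),"op",o["opening"].round(4),"gf",o["grasp_force"]);print("need txyz",d.round(4),"az",round(y,2))
                                                                                                                                      ^^^^^^^^^^^^^^^^^^
AttributeError: 'float' object has no attribute 'round'
```

```bash
sed -i 's/o\["opening"\].round(4)/round(o["opening"],4)/' h.py
python3 -m handwheel '[{"tx":0,"ty":0,"tz":0,"ax":0,"ay":0,"az":10,"jaw":1},{"tx":0,"ty":0,"tz":0,"ax":0,"ay":0,"az":10,"jaw":1},{"tx":0,"ty":0,"tz":0,"ax":0,"ay":0,"az":10,"jaw":1},{"tx":0,"ty":0,"tz":0,"ax":0,"ay":0,"az":10,"jaw":1},{"tx":0,"ty":0,"tz":0,"ax":0,"ay":0,"az":10,"jaw":1},{"tx":0,"ty":0,"tz":0,"ax":0,"ay":0,"az":10,"jaw":1},{"tx":0,"ty":0,"tz":0,"ax":0,"ay":0,"az":10,"jaw":1},{"tx":0,"ty":0,"tz":0,"ax":0,"ay":0,"az":10,"jaw":1},{"tx":0,"ty":0,"tz":0,"ax":0,"ay":0,"az":10,"jaw":1},{"tx":0,"ty":0,"tz":0,"ax":0,"ay":0,"az":10,"jaw":1}]' 40
python3 - <<'E'
from h import *
delta((.562,-.2765,.207),59.8)
E
```

```text
time: 1.55
ee_pos: [0.2294, 0.4969, 0.2077]
tcp_rot: [-177.9, 0.1, 64.2]
wrist_force: [-0.1, 0.8, 0.4]
opening: 0.0852
grasp_force: 0.0
pos [0.2294 0.4969 0.2077] rot [-1.7794e+02  7.0000e-02  6.4150e+01] q [ 64.1   4.7   9.7  95.1   2.1 179.9] t 1.55 F [-0.1  0.8  0.4] op 0.0852 gf 0.0
need txyz [-0.551   0.6361 -0.0215] az 4.35
```

```bash

python3 -m handwheel '[{"tx":0,"ty":0,"tz":0,"ax":0,"ay":0,"az":-10,"jaw":1},{"tx":0,"ty":0,"tz":0,"ax":0,"ay":0,"az":-10,"jaw":1},{"tx":0,"ty":0,"tz":0,"ax":0,"ay":0,"az":-10,"jaw":1},{"tx":0,"ty":0,"tz":0,"ax":0,"ay":0,"az":-10,"jaw":1},{"tx":0,"ty":0,"tz":0,"ax":0,"ay":0,"az":-10,"jaw":1},{"tx":0,"ty":0,"tz":0,"ax":0,"ay":0,"az":-10,"jaw":1},{"tx":0,"ty":0,"tz":0,"ax":0,"ay":0,"az":-10,"jaw":1},{"tx":0,"ty":0,"tz":0,"ax":0,"ay":0,"az":-10,"jaw":1},{"tx":0,"ty":0,"tz":0,"ax":0,"ay":0,"az":-10,"jaw":1},{"tx":0,"ty":0,"tz":0,"ax":0,"ay":0,"az":-10,"jaw":1}]' 40
python3 - <<'E'
from h import *
delta((.562,-.2765,.207),189.6)
E
```

```text
time: 2.8
ee_pos: [0.231, 0.4959, 0.2078]
tcp_rot: [179.7, -2.0, 164.2]
wrist_force: [-0.7, -0.1, 0.1]
opening: 0.0853
grasp_force: 0.0
pos [0.231  0.4959 0.2078] rot [179.72  -1.98 164.23] q [63.9  4.6  9.7 95.1  2.  79.7] t 2.8 F [-0.7 -0.1  0.1] op 0.0853 gf 0.0
need txyz [-0.5282 -0.6533 -0.0206] az -25.37
```

```bash

python3 -m handwheel '[{"tx":0,"ty":0,"tz":0,"ax":0.3,"ay":-2,"az":-6,"jaw":1},{"tx":-0.02,"ty":-0.03,"tz":0,"ax":0,"ay":0,"az":0,"jaw":1},{"tx":-0.03,"ty":-0.04,"tz":0,"ax":0,"ay":0,"az":0,"jaw":1},{"tx":-0.03,"ty":-0.04,"tz":0,"ax":0,"ay":0,"az":0,"jaw":1},{"tx":-0.03,"ty":-0.04,"tz":0,"ax":0,"ay":0,"az":0,"jaw":1},{"tx":-0.03,"ty":-0.04,"tz":0,"ax":0,"ay":0,"az":0,"jaw":1},{"tx":-0.03,"ty":-0.04,"tz":0,"ax":0,"ay":0,"az":0,"jaw":1},{"tx":-0.03,"ty":-0.04,"tz":0,"ax":0,"ay":0,"az":0,"jaw":1},{"tx":-0.03,"ty":-0.04,"tz":0,"ax":0,"ay":0,"az":0,"jaw":1},{"tx":-0.02,"ty":-0.03,"tz":0,"ax":0,"ay":0,"az":0,"jaw":1}]' 40
cat >> h.py <<'E'
def rv(yaw):
    o=telemetry.get_obs(); R=Ro.from_euler("xyz",o["tcp_rot"],degrees=True); T=Ro.from_euler("xyz",[180,0,yaw],degrees=True)
    print("rotvec",np.degrees((R.inv()*T).as_rotvec()).round(2))
E
python3 - <<'E'
from h import *
delta((.562,-.2765,.207),189.6);rv(189.6)
E
```

```text
time: 4.05
ee_pos: [0.4181, 0.1156, 0.2077]
tcp_rot: [179.9, 0.1, 169.8]
wrist_force: [0.4, -0.2, -0.0]
opening: 0.0852
grasp_force: 0.0
pos [0.4181 0.1156 0.2077] rot [1.7992e+02 6.0000e-02 1.6983e+02] q [ 15.4 -10.9  -5.2  95.7   0.   25.6] t 4.05 F [ 0.4 -0.2 -0. ] op 0.0852 gf 0.0
need txyz [-0.2109 -0.3605  0.0004] az -19.77
rotvec [  0.07   0.07 -19.77]
```

```bash

python3 -m handwheel '[{"tx":-0.02,"ty":-0.03,"tz":0,"ax":0,"ay":0,"az":0,"jaw":1},{"tx":-0.03,"ty":-0.05,"tz":0,"ax":0,"ay":0,"az":0,"jaw":1},{"tx":-0.03,"ty":-0.05,"tz":0,"ax":0,"ay":0,"az":0,"jaw":1},{"tx":-0.03,"ty":-0.05,"tz":0,"ax":0,"ay":0,"az":0,"jaw":1},{"tx":-0.03,"ty":-0.05,"tz":0,"ax":0,"ay":0,"az":0,"jaw":1},{"tx":-0.03,"ty":-0.05,"tz":0,"ax":0,"ay":0,"az":0,"jaw":1},{"tx":-0.02,"ty":-0.04,"tz":0,"ax":0,"ay":0,"az":0,"jaw":1},{"tx":-0.015,"ty":-0.03,"tz":0,"ax":0,"ay":0,"az":0,"jaw":1},{"tx":0,"ty":0,"tz":0,"ax":0,"ay":0,"az":-10,"jaw":1},{"tx":0,"ty":0,"tz":0,"ax":0,"ay":0,"az":-10,"jaw":1}]' 40
python3 - <<'E'
from h import *
delta((.562,-.2765,.1),189.6);rv(189.6)
E
```

```text
time: 5.3
ee_pos: [0.5578, -0.2638, 0.2067]
tcp_rot: [179.9, 0.0, -169.8]
wrist_force: [-0.1, 0.4, 0.8]
opening: 0.0856
grasp_force: 0.0
pos [ 0.5578 -0.2638  0.2067] rot [ 1.7991e+02  2.0000e-02 -1.6983e+02] q [-25.4  14.6  20.9  96.3   0.1 -35.5] t 5.3 F [-0.1  0.4  0.8] op 0.0856 gf 0.0
need txyz [-0.0018 -0.0134  0.1067] az 0.57
rotvec [0.09 0.02 0.57]
```

```bash

python3 -m handwheel '[{"tx":-0.002,"ty":-0.013,"tz":0,"ax":0,"ay":0,"az":0.6,"jaw":1},{"tx":0,"ty":0,"tz":0.03,"ax":0,"ay":0,"az":0,"jaw":1},{"tx":0,"ty":0,"tz":0.03,"ax":0,"ay":0,"az":0,"jaw":1},{"tx":0,"ty":0,"tz":0.03,"ax":0,"ay":0,"az":0,"jaw":1},{"tx":0,"ty":0,"tz":0.03,"ax":0,"ay":0,"az":0,"jaw":1},{"tx":0,"ty":0,"tz":0.025,"ax":0,"ay":0,"az":0,"jaw":1},{"tx":0,"ty":0,"tz":0.02,"ax":0,"ay":0,"az":0,"jaw":1},{"tx":0,"ty":0,"tz":0.015,"ax":0,"ay":0,"az":0,"jaw":1},{"tx":0,"ty":0,"tz":0.01,"ax":0,"ay":0,"az":0,"jaw":1},{"tx":0,"ty":0,"tz":0,"ax":0,"ay":0,"az":0,"jaw":1}]' 40
python3 - <<'E'
from h import *
delta((.562,-.2765,.016),189.6);rv(189.6)
s=cam("scene"); a=cv2.resize(s["color"][215:335,80:240],None,fx=4,fy=4,interpolation=cv2.INTER_CUBIC); cv2.imwrite("pics/g1.png",a[:,:,::-1])
E
```

```text
time: 6.55
ee_pos: [0.562, -0.2754, 0.0167]
tcp_rot: [179.9, 0.0, -170.8]
wrist_force: [-0.8, -0.0, -0.9]
opening: 0.0852
grasp_force: 0.0
pos [ 0.562  -0.2754  0.0167] rot [ 1.7991e+02  2.0000e-02 -1.7077e+02] q [-26.1  15.9   1.4  75.6   0.1 -35.4] t 6.55 F [-0.8 -0.  -0.9] op 0.0852 gf 0.0
need txyz [ 0.0002 -0.0011  0.0007] az -0.37
rotvec [ 0.09  0.02 -0.37]
```

View pics/g1.png

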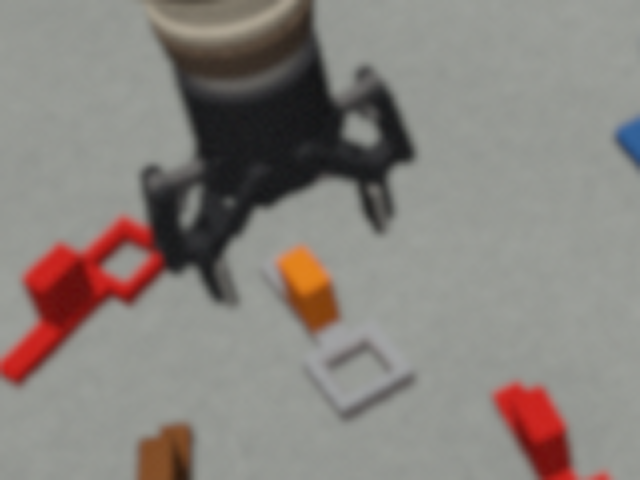

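The open fingers straddle the orange block, with tips near scene (135,288) and (175,270) and the block near (157,285). I'll check centring along the key before closing.

```bash
python3 - <<'E'
from h import *
s=cam("scene")
for P in [(.562,-.277,.031),(.572,-.277,.031),(.562,-.277,.04)]: print(P,proj(s,P))
print(blob(s,(5,150,120),(18,255,255),(140,265,180,310))[1][:1])
print("socket corner-hole centre", onplane(s,(80+362/4,215+365/4),.006))
E
```

```text
(0.562, -0.277, 0.031) [156.63270277 286.88981595]
(0.572, -0.277, 0.031) [157.89564687 289.95111885]
(0.562, -0.277, 0.04) [155.87777113 284.24478131]
[(np.int32(171), [156.6, 286.6], [150, 277, 14, 20])]
socket corner-hole centre [ 0.60794563 -0.26320573  0.006     ]
```

```bash

python3 -m handwheel '[{"tx":0,"ty":-0.001,"tz":0,"ax":0,"ay":0,"az":0,"jaw":-1},{"tx":0,"ty":0,"tz":0,"ax":0,"ay":0,"az":0,"jaw":-1},{"tx":0,"ty":0,"tz":0,"ax":0,"ay":0,"az":0,"jaw":-1},{"tx":0,"ty":0,"tz":0,"ax":0,"ay":0,"az":0,"jaw":-1},{"tx":0,"ty":0,"tz":0,"ax":0,"ay":0,"az":0,"jaw":-1},{"tx":0,"ty":0,"tz":0,"ax":0,"ay":0,"az":0,"jaw":-1},{"tx":0,"ty":0,"tz":0,"ax":0,"ay":0,"az":0,"jaw":-1},{"tx":0,"ty":0,"tz":0,"ax":0,"ay":0,"az":0,"jaw":-1},{"tx":0,"ty":0,"tz":0,"ax":0,"ay":0,"az":0,"jaw":-1},{"tx":0,"ty":0,"tz":0,"ax":0,"ay":0,"az":0,"jaw":-1}]' 60
python3 - <<'E'
from h import *
delta((.562,-.2765,.016),189.6)
E
python3 -m handwheel '[{"tx":0,"ty":0,"tz":-0.01,"ax":0,"ay":0,"az":0,"jaw":-1},{"tx":0,"ty":0,"tz":-0.03,"ax":0,"ay":0,"az":0,"jaw":-1},{"tx":0,"ty":0,"tz":-0.03,"ax":0,"ay":0,"az":0,"jaw":-1},{"tx":0,"ty":0,"tz":-0.03,"ax":0,"ay":0,"az":0,"jaw":-1},{"tx":0,"ty":0,"tz":-0.03,"ax":0,"ay":0,"az":0,"jaw":-1},{"tx":0,"ty":0,"tz":-0.03,"ax":0,"ay":0,"az":0,"jaw":-1},{"tx":0,"ty":0,"tz":-0.03,"ax":0,"ay":0,"az":0,"jaw":-1},{"tx":0,"ty":0,"tz":-0.01,"ax":0,"ay":0,"az":0,"jaw":-1},{"tx":0,"ty":0,"tz":0,"ax":0,"ay":0,"az":0,"jaw":-1},{"tx":0,"ty":0,"tz":0,"ax":0,"ay":0,"az":0,"jaw":-1}]' 60
python3 - <<'E'
from h import *
delta((.542,.0985,.21),99)
E
```

```text
time: 7.9
ee_pos: [0.5625, -0.2765, 0.0176]
tcp_rot: [180.0, 0.1, -170.7]
wrist_force: [-1.2, -0.8, 5.5]
opening: 0.018
grasp_force: 58.4
pos [ 0.5625 -0.2765  0.0176] rot [ 1.7995e+02  8.0000e-02 -1.7071e+02] q [-26.2  15.9   1.5  75.6   0.1 -35.5] t 7.9 F [-1.2 -0.8  5.5] op 0.018 gf 58.44528085553975
need txyz [0.0005 0.0001 0.0016] az -0.31
time: 9.15
ee_pos: [0.5619, -0.2765, 0.2156]
tcp_rot: [179.9, -0.0, -170.7]
wrist_force: [-0.5, -0.6, -2.2]
opening: 0.018
grasp_force: 58.5
pos [ 0.5619 -0.2765  0.2156] rot [ 1.7987e+02 -4.0000e-02 -1.7071e+02] q [-26.2  16.3  24.   97.8   0.1 -35.5] t 9.15 F [-0.5 -0.6 -2.2] op 0.018 gf 58.45188366404386
need txyz [-0.0409  0.3732  0.0065] az 90.29
```

```bash

python3 -m handwheel '[{"tx":-0.003,"ty":0.023,"tz":0,"ax":0,"ay":0,"az":0,"jaw":-1},{"tx":-0.005,"ty":0.04,"tz":0,"ax":0,"ay":0,"az":0,"jaw":-1},{"tx":-0.005,"ty":0.05,"tz":0,"ax":0,"ay":0,"az":0,"jaw":-1},{"tx":-0.005,"ty":0.05,"tz":0,"ax":0,"ay":0,"az":0,"jaw":-1},{"tx":-0.005,"ty":0.05,"tz":0,"ax":0,"ay":0,"az":0,"jaw":-1},{"tx":-0.005,"ty":0.05,"tz":0,"ax":0,"ay":0,"az":0,"jaw":-1},{"tx":-0.005,"ty":0.05,"tz":0,"ax":0,"ay":0,"az":0,"jaw":-1},{"tx":-0.005,"ty":0.04,"tz":0,"ax":0,"ay":0,"az":0,"jaw":-1},{"tx":-0.003,"ty":0.02,"tz":0,"ax":0,"ay":0,"az":0,"jaw":-1},{"tx":0,"ty":0,"tz":0,"ax":0,"ay":0,"az":0,"jaw":-1}]' 60
python3 -m handwheel '[{"tx":0,"ty":0,"tz":0,"ax":0,"ay":0,"az":10,"jaw":-1},{"tx":0,"ty":0,"tz":0,"ax":0,"ay":0,"az":10,"jaw":-1},{"tx":0,"ty":0,"tz":0,"ax":0,"ay":0,"az":10,"jaw":-1},{"tx":0,"ty":0,"tz":0,"ax":0,"ay":0,"az":10,"jaw":-1},{"tx":0,"ty":0,"tz":0,"ax":0,"ay":0,"az":10,"jaw":-1},{"tx":0,"ty":0,"tz":0,"ax":0,"ay":0,"az":10,"jaw":-1},{"tx":0,"ty":0,"tz":0,"ax":0,"ay":0,"az":10,"jaw":-1},{"tx":0,"ty":0,"tz":0,"ax":0,"ay":0,"az":10,"jaw":-1},{"tx":0,"ty":0,"tz":0,"ax":0,"ay":0,"az":10,"jaw":-1},{"tx":0,"ty":0,"tz":0,"ax":0,"ay":0,"az":0,"jaw":-1}]' 60
python3 - <<'E'
from h import *
delta((.542,.0985,.21),99);rv(99)
for n in("top","scene"):
    c=cam(n); x,y=(225,165) if n=="top" else (225,120)
    a=cv2.resize(c["color"][y-0:y+100,x-15:x+115],None,fx=3,fy=3,interpolation=cv2.INTER_CUBIC)
    A=a if n=="top" else np.hstack([A,a])
cv2.imwrite("pics/p1.png",A[:,:,::-1])
E
```

```text
time: 10.4
ee_pos: [0.5419, 0.0994, 0.2172]
tcp_rot: [179.9, 0.0, -170.6]
wrist_force: [-0.8, -0.1, -1.9]
opening: 0.0183
grasp_force: 58.5
time: 11.65
ee_pos: [0.5424, 0.0971, 0.2175]
tcp_rot: [180.0, -0.0, 99.3]
wrist_force: [0.0, 0.8, -2.3]
opening: 0.0181
grasp_force: 58.5
pos [0.5424 0.0971 0.2175] rot [ 1.7996e+02 -5.0000e-02  9.9290e+01] q [10.1  5.3 11.5 96.2  0.  90.8] t 11.65 F [ 0.   0.8 -2.3] op 0.0181 gf 58.531337486347184
need txyz [ 0.0015 -0.0002  0.0075] az 0.29
rotvec [ 0.04 -0.05  0.29]
```

View pics/p1.png

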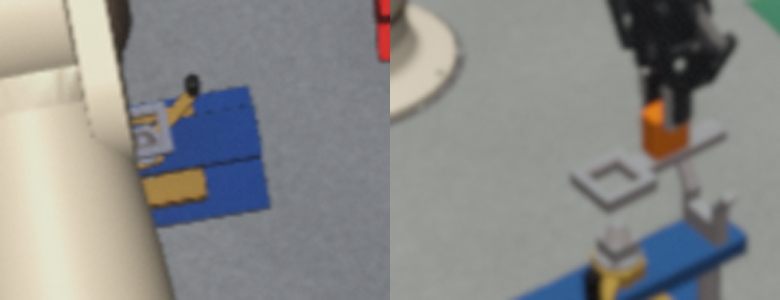

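```bash
python3 - <<'E'
from h import *
s=cam("scene"); print("hole proj",proj(s,(.5499,.0497,.206)),"corners",[proj(s,(.5499+a*.988+b*-.156,.0497+a*.156+b*.988,.2119)).round(1).tolist() for a,b in((.023,.023),(.023,-.023),(-.023,-.023),(-.023,.023))])
print("cone",proj(s,(.5495,.051,.163)))
a=cv2.resize(s["color"][160:220,260:330],None,fx=10,fy=10,interpolation=cv2.INTER_CUBIC)
cv2.imwrite("pics/p2.png",a[:,:,::-1])
E
```

```text
hole proj [283.84226389 179.59519315] corners [[298.5, 178.8], [281.2, 186.7], [269.2, 176.2], [286.3, 168.7]]
cone [284.65985207 194.47261001]
```

View pics/p2.png

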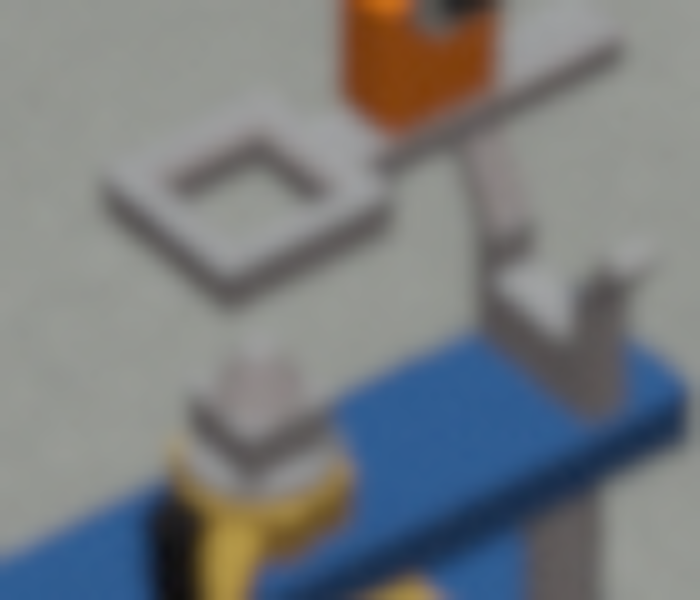

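```bash
python3 - <<'E'
from h import *
s=cam("scene")
ex=np.array([.988,.156,0]);ey=np.array([-.156,.988,0])
O=lambda x,y:(259.55+x/10,159.55+y/10)
def fit(obs,half,z):
    # obs: left(-x,-y), front(+x,-y), right(+x,+y)
    sg=[(-1,-1),(1,-1),(1,1)]
    for (a,b),p in zip(sg,obs):
        P=onplane(s,O(*p),z); print((P-a*half*ex-b*half*ey).round(4))
print("key z.212");fit([(103,180),(228,272),(390,207)],.023,.212)
print("key z.210");fit([(103,180),(228,272),(390,207)],.023,.210)
print("head");fit([(193,395),(250,440),(328,405)],.012,.151)
print("saddle floor",onplane(s,O(535,300),.136))
E
```

```text
key z.212
[0.5553 0.0488 0.212 ]
[0.5515 0.0517 0.212 ]
[0.5546 0.0473 0.212 ]
key z.210
[0.5529 0.0499 0.21  ]
[0.5492 0.0528 0.21  ]
[0.5523 0.0485 0.21  ]
head
[0.5548 0.0521 0.151 ]
[0.5511 0.0529 0.151 ]
[0.5521 0.0501 0.151 ]
saddle floor [0.53432757 0.13232941 0.136     ]
```

```bash

python3 -m handwheel '[{"tx":0.0015,"ty":0,"tz":0,"ax":0,"ay":0,"az":0.3,"jaw":-1},{"tx":0,"ty":0,"tz":0.01,"ax":0,"ay":0,"az":0,"jaw":-1},{"tx":0,"ty":0,"tz":0.01,"ax":0,"ay":0,"az":0,"jaw":-1},{"tx":0,"ty":0,"tz":0.01,"ax":0,"ay":0,"az":0,"jaw":-1},{"tx":0,"ty":0,"tz":0.005,"ax":0,"ay":0,"az":0,"jaw":-1},{"tx":0,"ty":0,"tz":0.005,"ax":0,"ay":0,"az":0,"jaw":-1},{"tx":0,"ty":0,"tz":0.005,"ax":0,"ay":0,"az":0,"jaw":-1},{"tx":0,"ty":0,"tz":0.003,"ax":0,"ay":0,"az":0,"jaw":-1},{"tx":0,"ty":0,"tz":0,"ax":0,"ay":0,"az":0,"jaw":-1},{"tx":0,"ty":0,"tz":0,"ax":0,"ay":0,"az":0,"jaw":-1}]' 60
python3 - <<'E'
from h import *
delta((.542,.0985,.1545),99);rv(99)
E
```

```text
time: 13.1
ee_pos: [0.5424, 0.0996, 0.1699]
tcp_rot: [179.9, -0.1, 99.0]
wrist_force: [-0.3, 0.9, -2.4]
opening: 0.0179
grasp_force: 58.5
pos [0.5424 0.0996 0.1699] rot [ 1.7992e+02 -6.0000e-02  9.8990e+01] q [10.4  4.4  5.3 90.8  0.1 91.4] t 13.1 F [-0.3  0.9 -2.4] op 0.0179 gf 58.51569179133605
need txyz [-0.0011 -0.0006  0.0154] az -0.01
rotvec [ 0.08 -0.06 -0.01]
```

```bash

python3 -m handwheel '[{"tx":-0.001,"ty":0,"tz":0,"ax":0,"ay":0,"az":0,"jaw":-1},{"tx":0,"ty":0,"tz":0.003,"ax":0,"ay":0,"az":0,"jaw":-1},{"tx":0,"ty":0,"tz":0.003,"ax":0,"ay":0,"az":0,"jaw":-1},{"tx":0,"ty":0,"tz":0.002,"ax":0,"ay":0,"az":0,"jaw":-1},{"tx":0,"ty":0,"tz":0.002,"ax":0,"ay":0,"az":0,"jaw":-1},{"tx":0,"ty":0,"tz":0.001,"ax":0,"ay":0,"az":0,"jaw":-1},{"tx":0,"ty":0,"tz":0.001,"ax":0,"ay":0,"az":0,"jaw":-1},{"tx":0,"ty":0,"tz":0.001,"ax":0,"ay":0,"az":0,"jaw":-1},{"tx":0,"ty":0,"tz":0,"ax":0,"ay":0,"az":0,"jaw":-1},{"tx":0,"ty":0,"tz":0,"ax":0,"ay":0,"az":0,"jaw":-1}]' 60
python3 - <<'E'
from h import *
delta((.542,.0985,.1545),99);rv(99)
s=cam("scene"); a=cv2.resize(s["color"][160:220,260:330],None,fx=10,fy=10,interpolation=cv2.INTER_CUBIC)
cv2.imwrite("pics/p3.png",a[:,:,::-1])
E
```

```text
time: 14.35
ee_pos: [0.5425, 0.0987, 0.1568]
tcp_rot: [179.9, -0.1, 99.0]
wrist_force: [0.7, -0.2, -2.3]
opening: 0.0179
grasp_force: 58.5
pos [0.5425 0.0987 0.1568] rot [ 1.7993e+02 -6.0000e-02  9.8990e+01] q [10.3  4.3  3.7 89.3  0.1 91.3] t 14.35 F [ 0.7 -0.2 -2.3] op 0.0179 gf 58.53596509194915
need txyz [-0.0001 -0.0005  0.0023] az -0.01
rotvec [ 0.07 -0.06 -0.01]
```

View pics/p3.png

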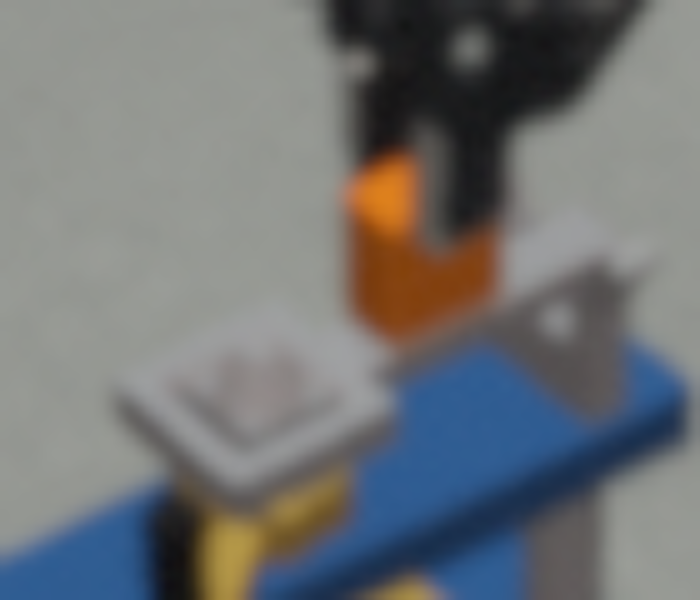

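The picture shows the plate around the screw head, hole centre near scene (284,199), and the tail between the saddle walls near (316,186). There is no contact force yet and a couple of mm left to go. I'll lower it to contact, open and retreat.

```bash

python3 -m handwheel '[{"tx":0,"ty":0,"tz":0.001,"ax":0,"ay":0,"az":0,"jaw":-1},{"tx":0,"ty":0,"tz":0.001,"ax":0,"ay":0,"az":0,"jaw":-1},{"tx":0,"ty":0,"tz":0.001,"ax":0,"ay":0,"az":0,"jaw":-1},{"tx":0,"ty":0,"tz":0,"ax":0,"ay":0,"az":0,"jaw":-1},{"tx":0,"ty":0,"tz":0,"ax":0,"ay":0,"az":0,"jaw":-1},{"tx":0,"ty":0,"tz":0,"ax":0,"ay":0,"az":0,"jaw":-1},{"tx":0,"ty":0,"tz":0,"ax":0,"ay":0,"az":0,"jaw":-1},{"tx":0,"ty":0,"tz":0,"ax":0,"ay":0,"az":0,"jaw":-1},{"tx":0,"ty":0,"tz":0,"ax":0,"ay":0,"az":0,"jaw":-1},{"tx":0,"ty":0,"tz":0,"ax":0,"ay":0,"az":0,"jaw":-1}]' 60

```

```text
time: 15.65
ee_pos: [0.5424, 0.0987, 0.1537]
tcp_rot: [179.9, -0.1, 99.0]
wrist_force: [-0.8, 0.5, -1.2]
opening: 0.0181
grasp_force: 58.7
```

```bash

python3 -m handwheel '[{"tx":0,"ty":0,"tz":0,"ax":0,"ay":0,"az":0,"jaw":0.2},{"tx":0,"ty":0,"tz":0,"ax":0,"ay":0,"az":0,"jaw":0.2},{"tx":0,"ty":0,"tz":0,"ax":0,"ay":0,"az":0,"jaw":0.2},{"tx":0,"ty":0,"tz":0,"ax":0,"ay":0,"az":0,"jaw":0.2},{"tx":0,"ty":0,"tz":0,"ax":0,"ay":0,"az":0,"jaw":0.2},{"tx":0,"ty":0,"tz":-0.01,"ax":0,"ay":0,"az":0,"jaw":0.2},{"tx":0,"ty":0,"tz":-0.02,"ax":0,"ay":0,"az":0,"jaw":0.2},{"tx":0,"ty":0,"tz":-0.03,"ax":0,"ay":0,"az":0,"jaw":0.2},{"tx":0,"ty":0,"tz":-0.03,"ax":0,"ay":0,"az":0,"jaw":0.2},{"tx":0,"ty":0,"tz":-0.03,"ax":0,"ay":0,"az":0,"jaw":0.2}]' 60
python3 - <<'E'
from h import *
delta((.6035,.006,.26),99);rv(99)
s=cam("scene")
m,l=blob(s,(5,150,120),(18,255,255),(280,160,320,205)); print(l[:2])
for z in(.167,): print(proj(s,(.5495-.0075,.051+.0474,z)))
E
```

```text
time: 16.9
ee_pos: [0.5423, 0.0985, 0.2755]
tcp_rot: [179.9, -0.1, 99.0]
wrist_force: [0.5, -0.5, -0.2]
opening: 0.0513
grasp_force: 0.0
pos [0.5423 0.0985 0.2755] rot [ 1.7989e+02 -6.0000e-02  9.8990e+01] q [1.030e+01 7.200e+00 2.020e+01 1.028e+02 1.000e-01 9.130e+01] t 16.9 F [ 0.5 -0.5 -0.2] op 0.0513 gf 0.0
need txyz [-0.1009  0.046   0.0155] az -0.01
rotvec [ 0.11 -0.06 -0.01]
[(np.int32(207), [302.1, 184.6], [295, 176, 15, 19])]
[301.80894991 185.15682565]
```

```bash

python3 -m handwheel '[{"tx":0,"ty":0,"tz":0,"ax":0,"ay":0,"az":-10,"jaw":-0.2},{"tx":0,"ty":0,"tz":0,"ax":0,"ay":0,"az":-10,"jaw":-0.2},{"tx":0,"ty":0,"tz":0,"ax":0,"ay":0,"az":-10,"jaw":-0.2},{"tx":0,"ty":0,"tz":0,"ax":0,"ay":0,"az":-10,"jaw":-0.2},{"tx":-0.02,"ty":-0.006,"tz":0,"ax":0,"ay":0,"az":0,"jaw":-0.2},{"tx":-0.025,"ty":-0.006,"tz":0,"ax":0,"ay":0,"az":0,"jaw":-0.2},{"tx":-0.025,"ty":-0.006,"tz":0,"ax":0,"ay":0,"az":0,"jaw":-0.2},{"tx":-0.025,"ty":-0.006,"tz":0,"ax":0,"ay":0,"az":0,"jaw":-0.2},{"tx":-0.012,"ty":-0.006,"tz":0,"ax":0,"ay":0,"az":0,"jaw":-0.2},{"tx":0,"ty":0,"tz":0,"ax":0,"ay":0,"az":0,"jaw":-0.2}]' 60
python3 - <<'E'
from h import *
delta((.6035,.006,.139),139);rv(139)
s=cam("scene"); a=cv2.resize(s["color"][160:220,250:320],None,fx=10,fy=10,interpolation=cv2.INTER_CUBIC)
cv2.imwrite("pics/n1.png",a[:,:,::-1]); print(proj(s,(.6035,.006,.175)),proj(s,(.6035,.006,.129)))
E
```

```text
time: 18.2
ee_pos: [0.6036, 0.0046, 0.2734]
tcp_rot: [179.9, -0.0, 138.8]
wrist_force: [-0.3, -0.2, 0.4]
opening: 0.0344
grasp_force: 0.0
pos [0.6036 0.0046 0.2734] rot [ 1.7993e+02 -3.0000e-02  1.3882e+02] q [4.00e-01 1.50e+01 2.90e+01 1.04e+02 1.00e-01 4.16e+01] t 18.2 F [-0.3 -0.2  0.4] op 0.0344 gf 0.0
need txyz [0.0009 0.0008 0.1344] az -0.18
rotvec [ 0.07 -0.03 -0.18]
[276.85505329 210.57135584] [277.45231977 226.36060143]
```

View pics/n1.png

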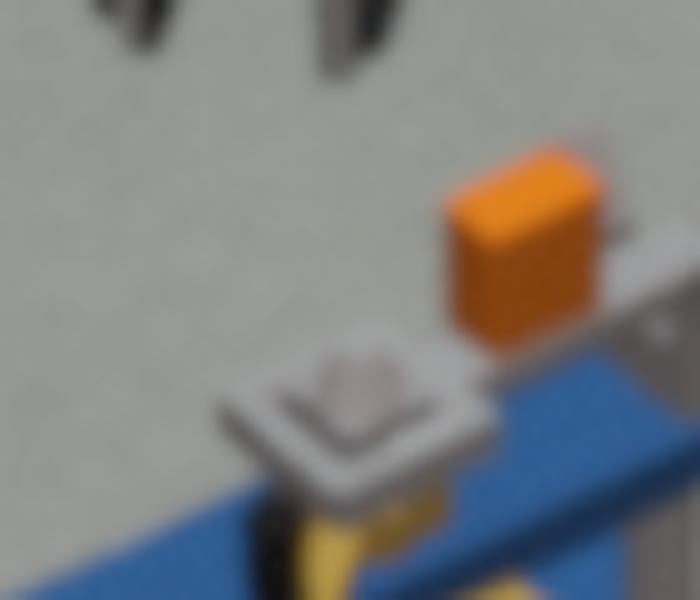

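The key sits flat with its tail in the saddle (block at scene (302,185)). The pin is at (277,210–227) and the fingers are above it, so I'll lower them around the pin.

```bash

python3 -m handwheel '[{"tx":0.001,"ty":0.001,"tz":0.02,"ax":0,"ay":0,"az":0,"jaw":-0.2},{"tx":0,"ty":0,"tz":0.02,"ax":0,"ay":0,"az":0,"jaw":-0.2},{"tx":0,"ty":0,"tz":0.02,"ax":0,"ay":0,"az":0,"jaw":-0.2},{"tx":0,"ty":0,"tz":0.02,"ax":0,"ay":0,"az":0,"jaw":-0.2},{"tx":0,"ty":0,"tz":0.015,"ax":0,"ay":0,"az":0,"jaw":-0.2},{"tx":0,"ty":0,"tz":0.01,"ax":0,"ay":0,"az":0,"jaw":-0.2},{"tx":0,"ty":0,"tz":0.01,"ax":0,"ay":0,"az":0,"jaw":-0.2},{"tx":0,"ty":0,"tz":0.01,"ax":0,"ay":0,"az":0,"jaw":-0.2},{"tx":0,"ty":0,"tz":0.009,"ax":0,"ay":0,"az":0,"jaw":-0.2},{"tx":0,"ty":0,"tz":0,"ax":0,"ay":0,"az":0,"jaw":-0.2}]' 60
python3 - <<'E'
from h import *
delta((.6035,.006,.139),139)
# arc waypoints, cage centre at pin angle phi (deg), r=.07
S=np.array([.5495,.051]); p0=np.radians(-40)
P=lambda a:S+.07*np.array([np.cos(a),np.sin(a)])
# chord per 5deg step in tool frame, tool rotates 5deg after the shift
for st in(5,8):
    a,b=p0,p0-np.radians(st); yaw=np.radians(140); tx=np.array([np.cos(yaw),np.sin(yaw)]);ty=np.array([np.sin(yaw),-np.cos(yaw)])
    d=P(b)-P(a); print(st,(d@tx).round(5),(d@ty).round(5))
E
```

```text
time: 19.5
ee_pos: [0.6031, 0.0072, 0.1388]
tcp_rot: [180.0, -0.1, 139.0]
wrist_force: [0.8, 0.7, -1.3]
opening: 0.0341
grasp_force: 0.0
pos [0.6031 0.0072 0.1388] rot [ 1.7995e+02 -6.0000e-02  1.3899e+02] q [ 0.6 11.5  9.7 88.2  0.1 41.7] t 19.5 F [ 0.8  0.7 -1.3] op 0.0341 gf 0.0
need txyz [-0.0011 -0.0007 -0.0002] az -0.01
5 0.00027 -0.0061
8 0.00068 -0.00974
```

```bash

python3 -m handwheel '[{"tx":0.0003,"ty":-0.0061,"tz":0,"ax":0,"ay":0,"az":5,"jaw":-0.2},{"tx":0.0003,"ty":-0.0061,"tz":0,"ax":0,"ay":0,"az":5,"jaw":-0.2},{"tx":0.0003,"ty":-0.0061,"tz":0,"ax":0,"ay":0,"az":5,"jaw":-0.2},{"tx":0.0003,"ty":-0.0061,"tz":0,"ax":0,"ay":0,"az":5,"jaw":-0.2},{"tx":0.0003,"ty":-0.0061,"tz":0,"ax":0,"ay":0,"az":5,"jaw":-0.2},{"tx":0.0003,"ty":-0.0061,"tz":0,"ax":0,"ay":0,"az":5,"jaw":-0.2},{"tx":0.0003,"ty":-0.0061,"tz":0,"ax":0,"ay":0,"az":5,"jaw":-0.2},{"tx":0.0003,"ty":-0.0061,"tz":0,"ax":0,"ay":0,"az":5,"jaw":-0.2},{"tx":0.0003,"ty":-0.0061,"tz":0,"ax":0,"ay":0,"az":5,"jaw":-0.2},{"tx":0,"ty":0,"tz":0,"ax":0,"ay":0,"az":0,"jaw":-0.2}]' 60
cat >> h.py <<'E'
def arc():
    o=telemetry.get_obs(); d=o["ee_pos"][:2]-[.5495,.051]
    print("r",np.hypot(*d).round(4),"phi",np.degrees(np.arctan2(d[1],d[0])).round(1),"yaw",o["tcp_rot"][2].round(1),"F",o["wrist_force"].round(1),"t",o["time"])
    s=cam("scene"); m,l=blob(s,(5,150,120),(18,255,255),(280,160,320,205)); print(l[:1])
E
python3 -c "from h import *; arc()"
```

```text
time: 20.75
ee_pos: [0.5556, -0.0166, 0.1401]
tcp_rot: [179.9, -0.1, 94.0]
wrist_force: [1.2, -0.8, 0.3]
opening: 0.0339
grasp_force: 0.4
r 0.0679 phi -84.9 yaw 94.0 F [ 1.2 -0.8  0.3] t 20.75
[(np.int32(210), [303.3, 185.1], [296, 176, 15, 19])]
```

```bash

python3 -m handwheel '[{"tx":0,"ty":-0.0061,"tz":0,"ax":0,"ay":0,"az":5,"jaw":-0.2},{"tx":0,"ty":-0.0061,"tz":0,"ax":0,"ay":0,"az":5,"jaw":-0.2},{"tx":0,"ty":-0.0061,"tz":0,"ax":0,"ay":0,"az":5,"jaw":-0.2},{"tx":0.0003,"ty":-0.0061,"tz":0,"ax":0,"ay":0,"az":5,"jaw":-0.2},{"tx":0.0003,"ty":-0.0061,"tz":0,"ax":0,"ay":0,"az":5,"jaw":-0.2},{"tx":0.0003,"ty":-0.0061,"tz":0,"ax":0,"ay":0,"az":5,"jaw":-0.2},{"tx":0.0003,"ty":-0.0061,"tz":0,"ax":0,"ay":0,"az":5,"jaw":-0.2},{"tx":0,"ty":0,"tz":0,"ax":0,"ay":0,"az":0,"jaw":-0.2},{"tx":0,"ty":0,"tz":0,"ax":0,"ay":0,"az":0,"jaw":-0.2},{"tx":0,"ty":0,"tz":0,"ax":0,"ay":0,"az":0,"jaw":-0.2}]' 60
python3 -c "from h import *; arc()"
```

```text
time: 22.05
ee_pos: [0.5145, -0.0073, 0.1395]
tcp_rot: [-180.0, -0.1, 59.1]
wrist_force: [-0.8, 0.4, 0.2]
opening: 0.0339
grasp_force: 0.2
r 0.068 phi -121.0 yaw 59.1 F [-0.8  0.4  0.2] t 22.05
[(np.int32(207), [303.4, 185.0], [296, 176, 15, 19])]
```

```bash

python3 -m handwheel '[{"tx":0,"ty":-0.0025,"tz":0,"ax":0,"ay":0,"az":2,"jaw":-0.2},{"tx":0,"ty":-0.0025,"tz":0,"ax":0,"ay":0,"az":2,"jaw":-0.2},{"tx":0,"ty":-0.0025,"tz":0,"ax":0,"ay":0,"az":2,"jaw":-0.2},{"tx":0,"ty":0,"tz":0,"ax":0,"ay":0,"az":0,"jaw":-0.2},{"tx":0,"ty":0,"tz":0,"ax":0,"ay":0,"az":0,"jaw":-0.2},{"tx":0,"ty":0,"tz":0,"ax":0,"ay":0,"az":0,"jaw":-0.2},{"tx":0,"ty":0,"tz":0,"ax":0,"ay":0,"az":0,"jaw":-0.2},{"tx":0,"ty":0,"tz":0,"ax":0,"ay":0,"az":0,"jaw":-0.2},{"tx":0,"ty":0,"tz":0,"ax":0,"ay":0,"az":0,"jaw":-0.2},{"tx":0,"ty":0,"tz":0,"ax":0,"ay":0,"az":0,"jaw":-0.2}]' 60
python3 -c "from h import *; arc()"
```

```text
time: 23.35
ee_pos: [0.5081, -0.0032, 0.1395]
tcp_rot: [-180.0, -0.1, 53.0]
wrist_force: [1.0, -0.2, -0.1]
opening: 0.0342
grasp_force: 0.4
r 0.0682 phi -127.4 yaw 53.0 F [ 1.  -0.2 -0.1] t 23.35
[(np.int32(208), [303.4, 185.0], [296, 176, 15, 19])]
```

```bash

python3 -m handwheel '[{"tx":0,"ty":-0.0025,"tz":0,"ax":0,"ay":0,"az":2,"jaw":-0.2},{"tx":0,"ty":-0.0025,"tz":0,"ax":0,"ay":0,"az":2,"jaw":-0.2},{"tx":0,"ty":0,"tz":0,"ax":0,"ay":0,"az":0,"jaw":-0.2},{"tx":0,"ty":0,"tz":0,"ax":0,"ay":0,"az":0,"jaw":-0.2},{"tx":0,"ty":0,"tz":0,"ax":0,"ay":0,"az":0,"jaw":-0.2},{"tx":0,"ty":0,"tz":0,"ax":0,"ay":0,"az":0,"jaw":-0.2},{"tx":0,"ty":0,"tz":0,"ax":0,"ay":0,"az":0,"jaw":-0.2},{"tx":0,"ty":0,"tz":0,"ax":0,"ay":0,"az":0,"jaw":-0.2},{"tx":0,"ty":0,"tz":0,"ax":0,"ay":0,"az":0,"jaw":-0.2},{"tx":0,"ty":0,"tz":0,"ax":0,"ay":0,"az":0,"jaw":-0.2}]' 60
python3 - <<'E'
from h import *
arc()
s=cam("scene"); a=cv2.resize(s["color"][160:240,240:330],None,fx=7,fy=7,interpolation=cv2.INTER_CUBIC)
cv2.imwrite("pics/n2.png",a[:,:,::-1])
E
```

```text
time: 24.65
ee_pos: [0.5042, -0.0001, 0.1395]
tcp_rot: [-180.0, -0.1, 49.0]
wrist_force: [2.8, -0.3, -1.5]
opening: 0.0346
grasp_force: 1.1
r 0.0682 phi -131.5 yaw 49.0 F [ 2.8 -0.3 -1.5] t 24.65
[(np.int32(207), [303.4, 185.0], [296, 176, 15, 19])]
```

View pics/n2.png

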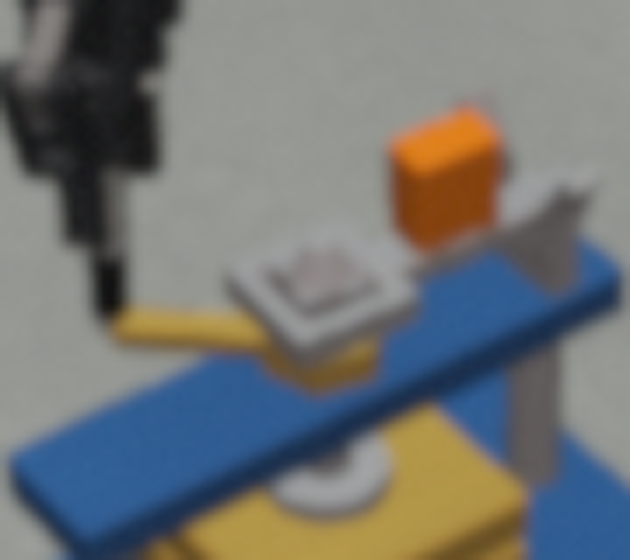

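Picture: the nut arm now points left with the pin base at about scene (255,205), and the key is still seated. Force is starting to rise, so I'll measure the arm angle and push a little more.

```bash

python3 -m handwheel '[{"tx":0,"ty":-0.0015,"tz":0,"ax":0,"ay":0,"az":1,"jaw":-0.2},{"tx":0,"ty":-0.0015,"tz":0,"ax":0,"ay":0,"az":1,"jaw":-0.2},{"tx":0,"ty":0,"tz":0,"ax":0,"ay":0,"az":0,"jaw":-0.2},{"tx":0,"ty":0,"tz":0,"ax":0,"ay":0,"az":0,"jaw":-0.2},{"tx":0,"ty":0,"tz":0,"ax":0,"ay":0,"az":0,"jaw":-0.2},{"tx":0,"ty":0,"tz":0,"ax":0,"ay":0,"az":0,"jaw":-0.2},{"tx":0,"ty":0,"tz":0,"ax":0,"ay":0,"az":0,"jaw":-0.2},{"tx":0,"ty":0,"tz":0,"ax":0,"ay":0,"az":0,"jaw":-0.2},{"tx":0,"ty":0,"tz":0,"ax":0,"ay":0,"az":0,"jaw":-0.2},{"tx":0,"ty":0,"tz":0,"ax":0,"ay":0,"az":0,"jaw":-0.2}]' 60
python3 - <<'E'
from h import *
arc()
s=cam("scene")
d=onplane(s,(255.4,205),.129)[:2]-[.5495,.051]; print("pin before push",np.hypot(*d),np.degrees(np.arctan2(d[1],d[0])))
E
```

```text
time: 26.0
ee_pos: [0.5019, 0.0019, 0.1395]
tcp_rot: [-180.0, -0.1, 47.0]
wrist_force: [0.3, 0.1, 0.1]
opening: 0.0344
grasp_force: 0.2
r 0.0684 phi -134.1 yaw 47.0 F [0.3 0.1 0.1] t 26.0
[(np.int32(207), [303.5, 185.0], [296, 176, 15, 19])]
pin before push 0.06808102140098743 -120.3826651016881
```

```bash

python3 -m handwheel '[{"tx":0,"ty":-0.0015,"tz":0,"ax":0,"ay":0,"az":1,"jaw":-0.2},{"tx":0,"ty":-0.0015,"tz":0,"ax":0,"ay":0,"az":1,"jaw":-0.2},{"tx":0,"ty":-0.0015,"tz":0,"ax":0,"ay":0,"az":1,"jaw":-0.2},{"tx":0,"ty":0,"tz":0,"ax":0,"ay":0,"az":0,"jaw":-0.2},{"tx":0,"ty":0,"tz":0,"ax":0,"ay":0,"az":0,"jaw":-0.2},{"tx":0,"ty":0,"tz":0,"ax":0,"ay":0,"az":0,"jaw":-0.2},{"tx":0,"ty":0,"tz":0,"ax":0,"ay":0,"az":0,"jaw":-0.2},{"tx":0,"ty":0,"tz":0,"ax":0,"ay":0,"az":0,"jaw":-0.2},{"tx":0,"ty":0,"tz":0,"ax":0,"ay":0,"az":0,"jaw":-0.2},{"tx":0,"ty":0,"tz":0,"ax":0,"ay":0,"az":0,"jaw":-0.2}]' 60
python3 -c "from h import *; arc()"
```

```text
time: 27.35
ee_pos: [0.4987, 0.005, 0.1395]
tcp_rot: [-180.0, -0.1, 44.0]
wrist_force: [0.4, -0.6, -0.7]
opening: 0.034
grasp_force: 0.5
r 0.0685 phi -137.9 yaw 44.0 F [ 0.4 -0.6 -0.7] t 27.35
[(np.int32(209), [303.4, 185.0], [296, 176, 15, 19])]
```

```bash
cat >> h.py <<'E'
def armang():
    s=cam("scene"); h=cv2.cvtColor(s["color"],cv2.COLOR_RGB2HSV); m=cv2.inRange(h,np.array((16,110,90)),np.array((32,255,255)))
    ys,xs=np.nonzero(m[190:218,240:310]); P=np.array([onplane(s,(x+240,y+190),.123)[:2] for x,y in zip(xs,ys)])-[.5505,.052]
    r=np.hypot(*P.T); k=(r>.028)&(r<.075); a=np.degrees(np.arctan2(P[k,1],P[k,0])); print("arm n",k.sum(),"median ang",np.median(a).round(1),"spread",a.std().round(1),"max r",r[k].max().round(3))
E
python3 -c "from h import *; armang()"
```

```text
arm n 74 median ang -130.2 spread 6.0 max r 0.069
```

```bash

python3 -m handwheel '[{"tx":0,"ty":-0.0015,"tz":0,"ax":0,"ay":0,"az":1,"jaw":-0.2},{"tx":0,"ty":-0.0015,"tz":0,"ax":0,"ay":0,"az":1,"jaw":-0.2},{"tx":0,"ty":0,"tz":0,"ax":0,"ay":0,"az":0,"jaw":-0.2},{"tx":0,"ty":0,"tz":0,"ax":0,"ay":0,"az":0,"jaw":-0.2},{"tx":0,"ty":0,"tz":0,"ax":0,"ay":0,"az":0,"jaw":-0.2},{"tx":0,"ty":0,"tz":0,"ax":0,"ay":0,"az":0,"jaw":-0.2},{"tx":0,"ty":0,"tz":0,"ax":0,"ay":0,"az":0,"jaw":-0.2},{"tx":0,"ty":0,"tz":0,"ax":0,"ay":0,"az":0,"jaw":-0.2},{"tx":0,"ty":0,"tz":0,"ax":0,"ay":0,"az":0,"jaw":-0.2},{"tx":0,"ty":0,"tz":0,"ax":0,"ay":0,"az":0,"jaw":-0.2}]' 60
python3 -c "from h import *; arc();armang()"
```

```text
time: 28.7
ee_pos: [0.497, 0.007, 0.1396]
tcp_rot: [180.0, -0.1, 41.9]
wrist_force: [3.3, -3.8, -1.0]
opening: 0.0342
grasp_force: 2.6
r 0.0685 phi -140.0 yaw 41.9 F [ 3.3 -3.8 -1. ] t 28.7
[(np.int32(208), [303.4, 185.0], [296, 176, 15, 19])]
arm n 72 median ang -132.3 spread 5.3 max r 0.07
```

```bash

python3 -m handwheel '[{"tx":0,"ty":-0.001,"tz":0,"ax":0,"ay":0,"az":0.5,"jaw":-0.2},{"tx":0,"ty":0,"tz":0,"ax":0,"ay":0,"az":0,"jaw":-0.2},{"tx":0,"ty":0,"tz":0,"ax":0,"ay":0,"az":0,"jaw":-0.2},{"tx":0,"ty":0,"tz":0,"ax":0,"ay":0,"az":0,"jaw":-0.2},{"tx":0,"ty":0,"tz":0,"ax":0,"ay":0,"az":0,"jaw":-0.2},{"tx":0,"ty":0,"tz":0,"ax":0,"ay":0,"az":0,"jaw":-0.2},{"tx":0,"ty":0,"tz":0,"ax":0,"ay":0,"az":0,"jaw":-0.2},{"tx":0,"ty":0,"tz":0,"ax":0,"ay":0,"az":0,"jaw":-0.2},{"tx":0,"ty":0,"tz":0,"ax":0,"ay":0,"az":0,"jaw":-0.2},{"tx":0,"ty":0,"tz":0,"ax":0,"ay":0,"az":0,"jaw":-0.2}]' 60
python3 -c "from h import *; arc();armang()"
```

```text
time: 30.05
ee_pos: [0.4966, 0.0074, 0.1396]
tcp_rot: [179.9, -0.1, 41.4]
wrist_force: [5.7, -6.0, -2.6]
opening: 0.0341
grasp_force: 3.7
r 0.0685 phi -140.5 yaw 41.4 F [ 5.7 -6.  -2.6] t 30.05
[(np.int32(211), [303.3, 185.1], [296, 176, 15, 19])]
arm n 73 median ang -132.8 spread 5.3 max r 0.07
```

Force rose to about 8 N while the arm stayed put, so the nut is on the stop. I'll back off to centre the cage and rise clear.

```bash

python3 -m handwheel '[{"tx":0,"ty":0.005,"tz":0,"ax":0,"ay":0,"az":0,"jaw":-0.2},{"tx":0,"ty":0.004,"tz":0,"ax":0,"ay":0,"az":0,"jaw":-0.2},{"tx":0,"ty":0,"tz":0,"ax":0,"ay":0,"az":0,"jaw":-0.2},{"tx":0,"ty":0,"tz":-0.01,"ax":0,"ay":0,"az":0,"jaw":-0.2},{"tx":0,"ty":0,"tz":-0.02,"ax":0,"ay":0,"az":0,"jaw":-0.2},{"tx":0,"ty":0,"tz":-0.03,"ax":0,"ay":0,"az":0,"jaw":-0.2},{"tx":0,"ty":0,"tz":-0.03,"ax":0,"ay":0,"az":0,"jaw":-0.2},{"tx":0,"ty":0,"tz":-0.02,"ax":0,"ay":0,"az":0,"jaw":-0.2},{"tx":0,"ty":0,"tz":0,"ax":0,"ay":0,"az":0,"jaw":-0.2},{"tx":0,"ty":0,"tz":0,"ax":0,"ay":0,"az":0,"jaw":-0.2}]' 60
python3 -c "from h import *; arc();armang()
s=cam('scene'); print(blob(s,(50,150,50),(70,255,255))[1][:1])"
```

```text
time: 31.4
ee_pos: [0.5017, 0.0012, 0.2489]
tcp_rot: [-179.9, -0.1, 41.5]
wrist_force: [0.5, 0.4, -0.7]
opening: 0.0338
grasp_force: 0.0
r 0.0691 phi -133.8 yaw 41.5 F [ 0.5  0.4 -0.7] t 31.4
[(np.int32(208), [303.5, 184.9], [296, 176, 15, 19])]
arm n 74 median ang -131.6 spread 5.6 max r 0.07
[(np.int32(70), [148.9, 232.6], [145, 226, 8, 15])]
```

The arm stays at about -132°, the key is unchanged at (303.5,185), and the green key has not moved. Handing in.

```bash
python3 -c "from h import *; print(workorder.job_done())"
```

```text
the job is handed in; nothing more can be done
None
```

I handed the job in at about 31 s: the orange key is seated on the screw with its tail in the saddle, and the locknut is turned to its stop (about 8 N at the handle). The green key did not move in the camera check. I didn't re-check the cast, but the arm never went near it. No verdict came back, and the nut and screw angles are judged from the arm's position and the force, not read directly.

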